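# Centre-punch a die blank through its drill jig

### The arm

A 7-joint arm with a two-finger parallel gripper is mounted at the origin on the work surface. World frame = base frame: x ahead of the robot, y to its left, z up, the work surface at z = 0. Lengths are in m, angles in degrees, forces in N, time in s.
With the tool pointing down it reaches from about 0.425 to 0.875 m from the base axis. Payload 4.7 kg.
Tool frame: the origin (TCP) lies at the very end of the fingers, on their centre line; the grasp point (between the pads) lies 19 mm behind it; z points along the fingers, y is the line along which they close (so a half turn about z gives the same grasp; the last joint's range is limited). The gripper opens to 87 mm and grips with 3 to 60 N. Pads are 19 mm wide; open, the fingers measure 117 mm over their backs; the gripper's body (75 mm by 190 mm) begins 51 mm behind the grasp point.
Start: joints at [77.699, 18.392, -4.016, 83.108, 1.295, 78.541, -3.26], TCP at [0.147, -0.633, 0.223] pointing down, gripper open.
Joint ranges: [-163.93, 163.93], [-17.29, 119.83], [-79.2, 71.16], [3.27, 140.29], [-89.18, 269.18], [5.43, 117.66], [-154.24, 154.24]. Speed limits (degrees/s): [147.25, 147.25, 180, 180, 180, 180, 180].

### API

Orientations are given as [roll, pitch, yaw] about the fixed x, y, z axes, in that order (R = Rz(yaw) Ry(pitch) Rx(roll)).
In Python, from cell import get_obs, read_camera, sign_off, silhouettes gives the robot as it stands.
- The arm moves only by the tool play_rows, never from a script. Its argument "steps" is a list that holds one entry, the list of rows, each a list of 7 numbers: the shift along the tool's x, y, z in m, then the turn, a rotation vector about the tool's x, y, z in rad, then the finger opening in m, from 0 to 0.087. A call has 1 to 12 rows; each row shifts and turns the commanded pose from where the row before left it, along the tool's axes as they then stand; what a row does not reach is not made up. A row lasts 1/10 s, in which the tool goes at most 50 mm and 8.59 degrees, less where a joint would pass 70% of its speed; a pose out of reach is approached as far as the arm can. A call is refused whole if a number of a shift passes 0.05 or a number of a turn 0.15, either way. A call with a gripper value outside its range is refused whole. The fingers move at their own pace and stop on an object; "force" is the grip in N (left out, the last holds). Time passes only in rows, so rows that do not move let the fingers close. It gives the time, the measured TCP pose, the force, the opening and the grip force at its end, in the units of the state.
- get_obs(): the state, without advancing time (a new reading comes with each control period).
- read_camera(name): name is "scene" or "top" or "wrist"; returns a dict with "frame" (400x640x3 uint8, red, green, blue), "intrinsics" (3x3 intrinsics, pixels), "view" (4x4, takes a point from world to camera coordinates). Camera axes: x right, y up, looking along -z (the intrinsics and any distortion apply to the point x, -y, -z); pixel columns grow to the right and rows downward; lengths in m; the calibration is good to about 2 mm. A picture is of the moment at which its call begins. There is no depth.
- sign_off(): hands the job in; it is judged then, once.
Trained networks look in the newest picture that a camera, given by its name, has taken for a name from the list of things; names that differ only in an ending like _2 or _b are one class to them, and where a whole thing is asked for, a point or a joint stands for the part that bears it (a point fixed in the world has none). Each returns a list of dicts, best first, with "p" (0 to 1); they miss things now and then, are a little off and sometimes report something else, mostly with a low value. They report only what shows in the picture. A call takes as long as a camera call. They do not tell look-alikes from the thing itself.
- silhouettes(camera, name): "pixels" (400x640 bool, what is visible of it) and "extent" ([left, top, right, bottom] in pixels, round what is visible of it).
The state is a dict: "time_s": time; "qpos": joint angles; "joint_velocities": joint speeds; "effort": joint torques, N m; "tool_pos": TCP position; "tool_rot": TCP orientation; "force": force on the tool from outside, world axes, zero at the start; "wrist_torque": the same for the moment, N m; "grip_width": finger opening in m; "grasp_force": force on a finger pad.
Only numpy, scipy, OpenCV 4.12 (cv2) and the standard library are available. Lean on these libraries where they do the work, as an engineer would, in place of code of your own. Each camera call takes 0.05 s, during which the arm holds its last target. There are 200 camera calls.

### The job

Take the spring-loaded centre punch out of its wooden holder, put its point down through the guide hole of the steel drill jig onto the aluminium blank clamped inside, and press it straight down, upright, until its hidden spring snaps to mark the drill spot. Feel for the snap and stop there: never push the punch with more than 20 N, and do not let it off anywhere else. Then stand it back in its holder, fully seated and upright, leaving the pot, the jar and the loop tool alone.

Things in the scene. Friction and masses are not known exactly. Their poses are not given: they have to be found in the camera images.
- punch: Centre punch, 135 mm long, about 0.17 kg, upright in the holder at the start: round ribbed steel body 18 mm in diameter; an 8 mm tip shank stands 50 mm out of its flat lower end (nose). Origin at the point of the extended tip, +z up the axis: nose at z = 50 mm, ribbed grip 58 to 119 mm, cap top at 135 mm. Grip it near z = 100 mm, from above, at any yaw.
- punch_point (a point): Point of the punch's tip (a cone, 2 mm across the end); axes as the punch. It springs into the  about 2 N at first touch, climbing to about 13 N when 7 mm in, then the spring gives way (the snap: past 10 mm in) and the force collapses to about 4 N at 12 mm, the hard stop, where it shoots up again. On release the tip springs out again; no cocking.
- punch_nose (a point): Centre of the punch body's flat lower face (18 mm in diameter), 50 mm above the extended point; same axes as the punch.
- jig: Steel drill jig fixed to the table: base 116 x 92 x 10 mm, two cheeks, a bridge plate 56 x 90 x 12 mm on them, its top 54 mm above the table, with thumbscrew heads (16 mm wide, 10 mm high) 36 mm from the hole along +-y. The aluminium blank under the bridge lies 14 to 34 mm below the bridge's top, different each time and not told. Origin: centre of the underside, z up.
- guide_hole (a point): Centre of the mouth of the jig's guide hole, on top of the bridge (54 mm above the table): a round, vertical through hole 10 mm in diameter with a 1 mm chamfer, 12 mm long, open to the blank below. Same axes as the jig.
- holder: Wooden holder block, 66 x 66 x 74 mm, fixed to the table. A vertical stepped hole in the middle: 21 mm in diameter for the top 20 mm (2 mm chamfer), below that 12 mm in diameter right through. Origin at the centre of the underside, z up.
- holder_seat (a point): Centre of the step in the holder's hole, 54 mm above the table and 20 mm below the block's top: the punch's nose rests here when seated, with the point 4 mm above the table.
- pot: Bystander: a small terracotta bowl, 76 mm across, 62 mm high. Origin at the centre of its underside.
- jar: Bystander: a white ceramic jar, 60 mm in diameter, 85 mm high. Origin at the centre of its underside.
- loop_tool: Bystander: a wooden trimming tool lying on the table, 165 mm long, 14 mm thick. Origin on the table under about the middle, x along its length.
There are look-alikes about, which are no part of the job. Several things have the shape of the punch; the one meant has the colours described above. What is shaped like the jig but turquoise is not meant.

How it is judged (in metres and radians):
On the way, in this order (a step that is already met when the one before it is completed fails the run):
1. the punch's point is inside the guide hole, more than 8 mm below the top of the bridge (horizontal distance between punch_point and guide_hole below 0.004 m and z of punch_point in the frame of guide_hole below -0.008 m), for 0.1 s.
2. the punch snaps on the blank: tip pushed in more than 10 mm with its point at least 12 mm down the guide hole, punch within 0.12 rad of upright (z of punch_point in the frame of punch_nose above -0.04 m and horizontal distance between punch_point and guide_hole below 0.004 m and z of punch_point in the frame of guide_hole below -0.012 m and angle between punch's own z axis and vertical below 0.12 rad), for 0.04 s.
At the end, for the whole second after the job is handed in: The blank has been punched through the guide hole, and the punch stands in its holder again: nose within 5 mm of the seat, within 0.12 rad of upright, tip out (pushed in less than 3 mm), at rest (distance between punch_nose and holder_seat below 0.005 m and angle between punch's own z axis and vertical below 0.12 rad and linear speed of punch below 0.02 m/s and z of punch_point in the frame of punch_nose below -0.047 m); the robot touches nothing.
It fails at once if the punch is rammed against the jig or the blank: more than 20 N between them (contact force between punch and jig above 20 N).
It fails at once if the punch is let off (tip pushed in more than 10 mm) with its point anywhere but down the guide hole (z of punch_point in the frame of punch_nose above -0.04 m and (horizontal distance between punch_point and guide_hole above 0.005 m or z of punch_point in the frame of guide_hole above -0.011 m)).
It fails at once if the pot, the jar or the loop tool is shifted more than 20 mm or tipped over (distance of any of pot, jar, loop_tool from where it was at the start of the episode above 0.02 m or angle between any of pot, jar's own z axis and vertical above 0.5 rad).
It also fails if it takes over 61 s, if anything falls off the work surface, if the arm or the gripper's body presses on something with over 40 N, if the wrist force passes 120 N, or if a joint passes its speed limit or range.

## Working session

There is one attempt and no reset: what is moved stays moved. The work goes in short steps, Python scripts to look and compute and a tool call to move; the robot and the scene stay as the last step left them, time stands still between calls to the robot, and variables do not carry over. Pictures are saved under pics/ and viewed, at most 10 in all, crops included, and the job is handed in when it is done.

Besides the shell and the picture viewer there is one more tool, called after "Request:" in YAML: its name, and indented under it one key for each argument. play_rows: Moves the arm, as the interface text tells. Its arguments: {"type":"object","properties":{"steps":{"type":"array","items":{"type":"array","items":{"type":"array","items":{"type":"number"}}}},"force":{"type":"number"}},"required":["steps"]}

```bash
mkdir -p pics; cat > h.py <<'E'
import numpy as np,cv2
from cell import *
def save(c,fn):
    d=read_camera(c); cv2.imwrite('pics/'+fn,d['frame'][:,:,::-1]); return d
E
python3 - <<'E'
from h import *
for c in('scene','top'):
    d=save(c,c+'0.png'); print(d['intrinsics'],np.round(d['view'],4),[k for k in d])
    for n in('punch','jig','holder'):
        for s in silhouettes(c,n): print(c,n,round(s['p'],2),s['extent'])
o=get_obs();print(o)
E
```

```text
[[404.00133641   0.         322.75677443]
 [  0.         404.00133641 203.34039304]
 [  0.           0.           1.        ]] [[-0.8419  0.5393 -0.0169  0.505 ]
 [-0.3049 -0.4497  0.8395  0.0742]
 [ 0.4452  0.7119  0.5431 -1.1006]
 [ 0.      0.      0.      1.    ]] ['frame', 'intrinsics', 'view']
scene punch 0.61 [250.9, 171.3, 264.2, 196.7]
scene punch 0.56 [280.4, 160.1, 287.9, 185.3]
scene punch 0.49 [306.9, 165.0, 327.4, 189.9]
scene jig 0.7 [297.6, 308.7, 380.4, 387.6]
scene jig 0.65 [379.7, 257.0, 461.5, 326.5]
scene holder 0.92 [263.9, 174.3, 301.5, 217.6]
[[445.6707805    0.         317.22371723]
 [  0.         445.6707805  196.99966065]
 [  0.           0.           1.        ]] [[-2.0000e-04 -9.9960e-01 -2.7000e-02 -5.6700e-02]
 [ 9.8740e-01 -4.5000e-03  1.5810e-01 -5.6490e-01]
 [-1.5820e-01 -2.6600e-02  9.8710e-01 -1.0967e+00]
 [ 0.0000e+00  0.0000e+00  0.0000e+00  1.0000e+00]] ['frame', 'intrinsics', 'view']
top punch 0.59 [366.1, 179.0, 380.3, 191.2]
top punch 0.52 [402.9, 182.4, 448.5, 195.7]
top punch 0.51 [386.3, 230.3, 421.7, 265.0]
top jig 0.81 [197.1, 189.9, 246.8, 240.1]
top jig 0.67 [190.9, 119.0, 243.1, 173.0]
top holder 0.65 [359.5, 177.3, 384.4, 207.3]
{'time_s': 0.4, 'qpos': array([77.69994519, 18.40021894, -4.01578985, 83.11741322,  1.29547023,
       78.54034848, -3.25838275]), 'joint_velocities': array([-0.00171769, -0.10597889,  0.10337879,  0.01014275, -0.05673829,
       -0.0125681 , -0.01282417]), 'effort': array([-6.25302309e-04, -4.90457082e+01, -4.02669841e-01, -3.12294602e+01,
       -6.34474098e-02,  3.62574100e-02,  8.66427604e-05]), 'tool_pos': array([ 0.14736042, -0.63301372,  0.22240586]), 'tool_rot': array([-1.79987193e+02,  3.65569951e-03,  1.31104862e+01]), 'force': array([-0.1880688 , -0.11097642, -0.26998067]), 'wrist_torque': array([-0.01346779, -0.03587626, -0.00213054]), 'grasp_force': 0.0, 'grip_width': 0.0871354671664092}
```

```bash
python3 - <<'E'
import cv2
a=cv2.imread('pics/scene0.png')[130:400,200:500]; b=cv2.imread('pics/top0.png')
cv2.imwrite('pics/scene0c.png',cv2.resize(a,None,fx=2.2,fy=2.2,interpolation=3)[:600])
E
```

```text
(no output)
```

View pics/top0.png

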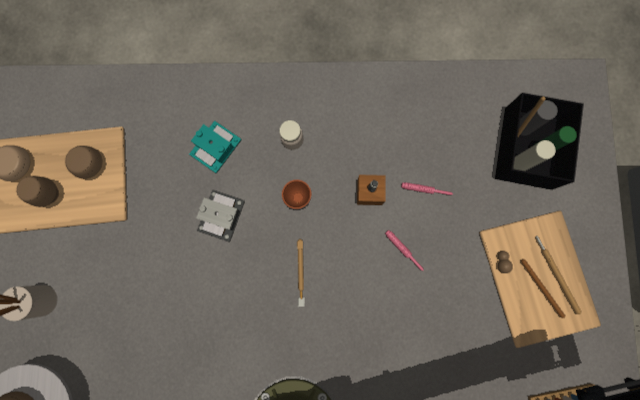

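View pics/scene0c.png

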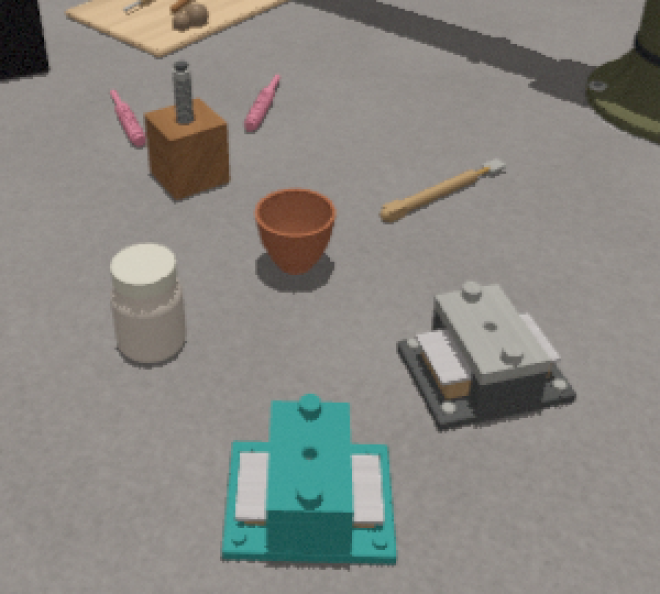

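Punch candidates in the top view are the steel one in the holder (373,185) and two pink ones lying at (427,189) and (404,250). Jig candidates are grey steel (220,214) and turquoise (215,147). I choose the steel punch and the grey jig.

```bash
python3 - <<'E'
import cv2,numpy as np
b=cv2.imread('pics/top0.png');s=cv2.imread('pics/scene0.png')
r=lambda i,x,y:cv2.resize(i[y:y+40,x:x+50],None,fx=8,fy=7.5,interpolation=cv2.INTER_NEAREST)
def rr(i,x,y,w=50,h=37): return cv2.resize(i[y:y+h,x:x+w],(400,296),interpolation=cv2.INTER_NEAREST)
cv2.imwrite('pics/close.png',np.vstack([np.hstack([rr(b,350,172),rr(b,195,195)]),np.hstack([rr(s,260,155),rr(s,395,260)])]))
E
```

```text
(no output)
```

View pics/close.png

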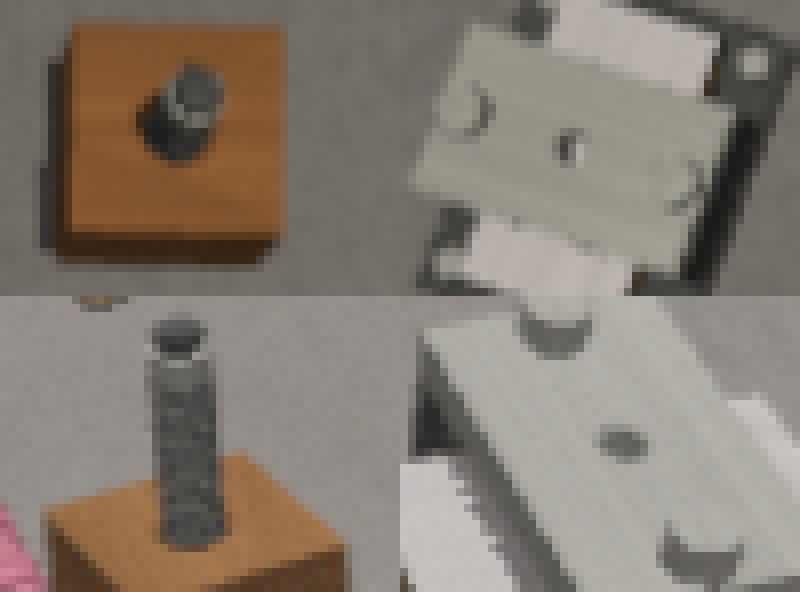

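The steel punch stands in the holder, cap at top (375,183) and scene (282,160). The grey jig's hole is at top (216.6,213.5) and scene (423,278.5).

```bash
cat >> h.py <<'E'
def ray(d,u,v,z):
    K=d['intrinsics'];V=d['view'];x=np.linalg.solve(K,[u,v,1.]);r=V[:3,:3].T@np.array([x[0],-x[1],-x[2]]);c=-V[:3,:3].T@V[:3,3]
    return np.round(c+r*(z-c[2])/r[2],4)
def proj(d,p):
    V=d['view'];q=V[:3,:3]@p+V[:3,3];q=d['intrinsics']@np.array([q[0],-q[1],-q[2]]);return q[:2]/q[2]
E
python3 - <<'E'
from h import *
T=read_camera('top');S=read_camera('scene')
print('cap',ray(T,374.6,182.9,.139),ray(S,282,159.7,.139))
print('htop',ray(T,371.5,188,.074))
print('hole',ray(T,216.2,213.1,.054),ray(S,422.5,278,.054))
A=ray(T,254.75-.5-50,197.3,.054);
k=[ray(T,195+(x-400)/8-.5,195+y/8-.5,.054) for x,y in((478,22),(738,105),(680,272),(413,185))]
print(k,np.mean(k,0))
for n in('pot','jar','loop_tool'):
  for s in silhouettes('top',n)[:2]:
    e=s['extent'];print(n,s['p'],ray(T,e[0],e[1],.03),ray(T,e[2],e[3],.03))
w=read_camera('wrist');print(np.round(w['view'],4),w['intrinsics'])
print(get_obs()['tool_pos'])
E
```

```text
cap [ 0.5825 -0.1954  0.139 ] [ 0.5845 -0.1877  0.139 ]
htop [ 0.5821 -0.1942  0.074 ]
hole [0.523  0.1982 0.054 ] [0.5215 0.1988 0.054 ]
[array([0.5639, 0.2304, 0.054 ]), array([0.5368, 0.1462, 0.054 ]), array([0.4837, 0.1631, 0.054 ]), array([0.5116, 0.2491, 0.054 ])] [0.524  0.1972 0.054 ]
pot 0.88 [0.6175 0.0318 0.03  ] [ 0.5384 -0.039   0.03  ]
jar 0.83 [0.7775 0.038  0.03  ] [ 0.6941 -0.0286  0.03  ]
loop_tool 0.67 [ 0.4636 -0.0085  0.03  ] [ 0.2919 -0.0273  0.03  ]
[[ 0.2275 -0.9738  0.0011 -0.6504]
 [ 0.941   0.2195 -0.2574  0.0324]
 [ 0.2504  0.0596  0.9663 -0.3886]
 [ 0.      0.      0.      1.    ]] [[312.10485492   0.         322.65490676]
 [  0.         312.10485492 193.93508242]
 [  0.           0.           1.        ]]
[ 0.14739142 -0.63309861  0.22262466]
```

Request:
play_rows:
  steps:
    - [[0, 0, 0, 0, 0, 0.1144, 0.087], [0, 0, 0, 0, 0, 0.1144, 0.087], [0.0335, -0.034, 0, 0, 0, 0, 0.087], [0.0335, -0.034, 0, 0, 0, 0, 0.087], [0.0335, -0.034, 0, 0, 0, 0, 0.087], [0.0335, -0.034, 0, 0, 0, 0, 0.087], [0.0335, -0.034, 0, 0, 0, 0, 0.087], [0.0335, -0.034, 0, 0, 0, 0, 0.087], [0.0335, -0.034, 0, 0, 0, 0, 0.087], [0.0335, -0.034, 0, 0, 0, 0, 0.087], [0.0335, -0.034, 0, 0, 0, 0, 0.087], [0.0335, -0.034, 0, 0, 0, 0, 0.087]]
  force: 15

```text
time_s: 1.9
tool_pos: [0.4835, -0.2917, 0.2229]
tool_rot: [180.0, -0.0, -0.0]
force: [0.6, -1.3, -0.4]
grip_width: 0.0868
grasp_force: 0.0
```

Request:
play_rows:
  steps:
    - [[0.0335, -0.034, 0, 0, 0, 0, 0.087], [0.0335, -0.034, 0, 0, 0, 0, 0.087], [0.0335, -0.034, 0, 0, 0, 0, 0.087], [0, 0, 0, 0, 0, 0, 0.087], [0, 0, 0, 0, 0, 0, 0.087], [0, 0, 0, 0, 0, 0, 0.087]]

```text
time_s: 2.5
tool_pos: [0.5821, -0.1927, 0.2224]
tool_rot: [179.9, 0.0, -0.1]
force: [-0.9, 0.0, -0.7]
grip_width: 0.0869
grasp_force: 0.0
```

```bash
python3 - <<'E'
from h import *
w=save('wrist','w1.png');print(np.round(w['view'],4),get_obs()['tool_pos'],get_obs()['tool_rot'],get_obs()['qpos'])
for n in('punch','holder'):
  for s in silhouettes('wrist',n): print(n,s['p'],s['extent'])
print(proj(w,np.array([.583,-.193,.139])),proj(w,np.array([.583,-.193,.074])))
E
```

```text
[[-0.0012 -1.      0.0022 -0.1928]
 [ 0.9661 -0.0017 -0.258  -0.5306]
 [ 0.258   0.0018  0.9661 -0.539 ]
 [ 0.      0.      0.      1.    ]] [ 0.5818986  -0.19313032  0.22245955] [ 1.79934221e+02  4.16595710e-02 -1.64399700e-01] [ 37.12505796  15.69546101 -25.8002139   87.97791627   6.98980195
  77.93957089 -79.46716677]
punch 0.95 [355.1, 244.1, 414.3, 308.9]
punch 0.76 [396.8, 149.5, 503.0, 173.8]
punch 0.56 [315.5, 172.3, 334.8, 210.9]
holder 0.59 [292.8, 138.7, 360.8, 213.3]
holder 0.33 [315.0, 172.3, 336.5, 209.9]
[322.45088213 197.45298445] [322.35094583 180.27089928]
```

View pics/w1.png

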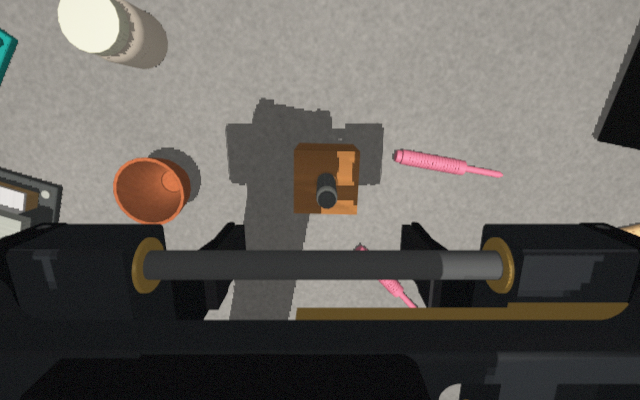

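```bash
python3 - <<'E'
from h import *
w=read_camera('wrist')
s=silhouettes('wrist','punch')
m=[x for x in s if 310<x['extent'][0]<325][0]['pixels']
for r in range(172,212,3):
    c=np.where(m[r])[0]; print(r,c.min() if len(c) else 0,c.max() if len(c) else 0,end=' ; ')
print(ray(w,326.7,198,.139)); 
print('holder',ray(w,294,144,.074),ray(w,358,213,.074))
E
```

```text
172 325 325 ; 175 318 331 ; 178 317 333 ; 181 317 333 ; 184 316 334 ; 187 316 334 ; 190 316 335 ; 193 316 335 ; 196 316 335 ; 199 316 335 ; 202 317 334 ; 205 320 331 ; 208 0 0 ; 211 0 0 ; [ 0.5824 -0.1968  0.139 ]
holder [ 0.6196 -0.1654  0.074 ] [ 0.5478 -0.2305  0.074 ]
```

Request:
play_rows:
  steps:
    - [[0.001, 0.0026, 0, 0, 0, 0, 0.087], [0, 0, 0.03, 0, 0, 0, 0.087], [0, 0, 0.03, 0, 0, 0, 0.087], [0, 0, 0.03, 0, 0, 0, 0.087], [0, 0, 0.03, 0, 0, 0, 0.087], [0, 0, 0.0175, 0, 0, 0, 0.087], [0, 0, 0, 0, 0, 0, 0.087], [0, 0, 0, 0, 0, 0, 0.03], [0, 0, 0, 0, 0, 0, 0.02], [0, 0, 0, 0, 0, 0, 0.02]]
  force: 10

```text
time_s: 3.75
tool_pos: [0.5849, -0.1941, 0.0867]
tool_rot: [179.9, -0.1, -0.0]
force: [-0.6, -0.2, -0.2]
grip_width: 0.0705
grasp_force: 0.0
```

Request:
play_rows:
  steps:
    - [[0, 0, 0, 0, 0, 0, 0.02], [0, 0, 0, 0, 0, 0, 0.015], [0, 0, 0, 0, 0, 0, 0.01], [0, 0, 0, 0, 0, 0, 0.005], [0, 0, 0, 0, 0, 0, 0]]
  force: 10

```text
time_s: 4.25
tool_pos: [0.5839, -0.1937, 0.085]
tool_rot: [180.0, 0.0, 0.0]
force: [-1.3, -0.4, -0.3]
grip_width: 0.0311
grasp_force: 0.0
```

Request:
play_rows:
  steps:
    - [[0, 0.002, 0, 0, 0, 0, 0], [0, 0, 0, 0, 0, 0, 0], [0, 0, 0, 0, 0, 0, 0], [0, 0, 0, 0, 0, 0, 0], [0, 0, 0, 0, 0, 0, 0]]
  force: 10

```text
time_s: 4.75
tool_pos: [0.5838, -0.1959, 0.085]
tool_rot: [180.0, 0.0, -0.0]
force: [0.0, -0.5, 0.1]
grip_width: 0.0177
grasp_force: 10.0
```

Request:
play_rows:
  steps:
    - [[0, 0, 0, 0, 0, 0, 0], [0, 0, 0, 0, 0, 0, 0], [0, 0, 0, 0, 0, 0, 0], [0, 0, -0.005, 0, 0, 0, 0], [0, 0, -0.01, 0, 0, 0, 0], [0, 0, -0.02, 0, 0, 0, 0], [0, 0, -0.025, 0, 0, 0, 0], [0, 0, -0.03, 0, 0, 0, 0], [0, 0, -0.03, 0, 0, 0, 0], [0, 0, -0.02, 0, 0, 0, 0], [0, 0, 0, 0, 0, 0, 0], [0, 0, 0, 0, 0, 0, 0]]
  force: 45

```text
time_s: 5.95
tool_pos: [0.5838, -0.1955, 0.2251]
tool_rot: [180.0, -0.0, 0.0]
force: [-0.0, -0.6, -2.0]
grip_width: 0.0176
grasp_force: 45.0
```

Request:
play_rows:
  steps:
    - [[-0.004, -0.0235, 0, 0, 0, 0, 0], [-0.0063, -0.04, 0, 0, 0, 0, 0], [-0.0063, -0.04, 0, 0, 0, 0, 0], [-0.0063, -0.04, 0, 0, 0, 0, 0], [-0.0063, -0.04, 0, 0, 0, 0, 0], [-0.0063, -0.04, 0, 0, 0, 0, 0], [-0.0063, -0.04, 0, 0, 0, 0, 0], [-0.0063, -0.04, 0, 0, 0, 0, 0], [-0.0063, -0.04, 0, 0, 0, 0, 0], [-0.0045, -0.03, 0, 0, 0, 0, 0], [-0.0025, -0.02, 0, 0, 0, 0, 0], [0, 0, 0, 0, 0, 0, 0]]

```text
time_s: 7.15
tool_pos: [0.52, 0.2018, 0.2234]
tool_rot: [-179.9, 0.2, 0.4]
force: [0.4, -0.6, -2.2]
grip_width: 0.0173
grasp_force: 45.0
```

Request:
play_rows:
  steps:
    - [[0, 0, 0.02, 0, 0, 0, 0], [0, 0, 0.02, 0, 0, 0, 0], [0, 0, 0.02, 0, 0, 0, 0], [0, 0, 0, 0, 0, 0, 0], [0, 0, 0, 0, 0, 0, 0], [0, 0, 0, 0, 0, 0, 0]]

```text
time_s: 7.75
tool_pos: [0.5231, 0.1976, 0.1658]
tool_rot: [-180.0, -0.1, -0.0]
force: [0.2, 0.9, -1.3]
grip_width: 0.0169
grasp_force: 45.0
```

```bash
python3 - <<'E'
from h import *
o=get_obs();print(o['tool_pos'],o['tool_rot'],o['qpos'],o['force'])
S=save('scene','s2.png');W=save('wrist','w2.png');T=save('top','t2.png')
s=S['frame'][240:300,380:460];w=W['frame']
p=o['tool_pos'];R=p+[0,0,-.081]
for n,d in(('s',S),('w',W),('t',T)):print(n,'tip',proj(d,R),'hole',proj(d,np.array([.5225,.198,.054])))
u,v=proj(W,R).astype(int);print(u,v)
x0,y0=max(0,min(560,u-40)),max(0,min(340,v-30))
a=cv2.resize(s,(800,600)[0:2] and (400,300),interpolation=0);b=cv2.resize(w[y0:y0+60,x0:x0+80],(400,300),interpolation=0)
c=cv2.resize(w,(400,250));c=np.vstack([c,np.zeros((50,400,3),np.uint8)])
t=cv2.resize(T['frame'][180:240,180:260],(400,300),interpolation=0)
cv2.imwrite('pics/c2.png',np.vstack([np.hstack([a,b]),np.hstack([c,t])])[:,:,::-1]);print(x0,y0)
E
```

```text
[0.52310261 0.19758153 0.16580698] [-1.79990661e+02 -6.17647865e-02 -3.57780846e-02] [  12.55799322   13.08917271  -40.7457435    99.47255612    9.03198968
   70.70151    -120.47755351] [ 0.18057021  0.89797593 -1.33389415]
s tip [423.44272914 264.43439638] hole [421.75789528 277.94927904]
w tip [322.49587705 199.59895237] hole [322.02346541 190.95291055]
t tip [213.34000607 211.52442922] hole [216.2870235  213.28917464]
322 199
282 169
```

View pics/c2.png

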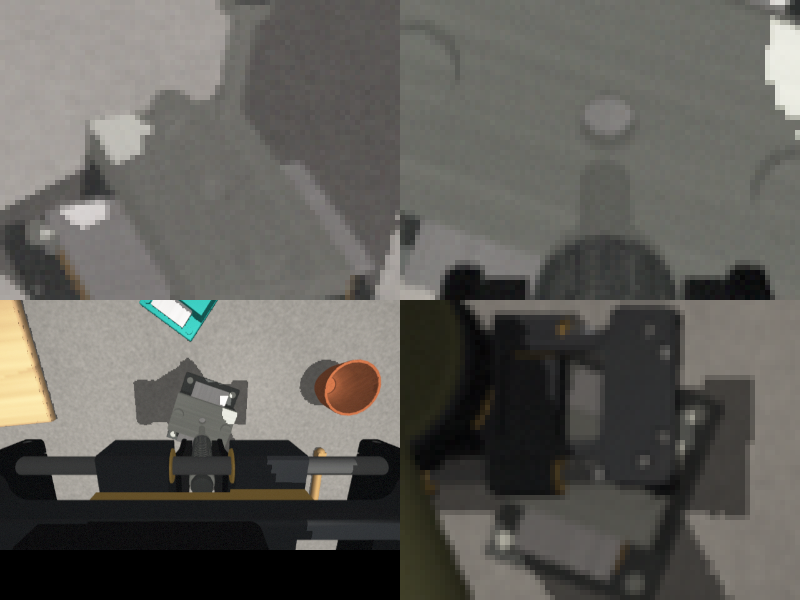

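```bash
python3 - <<'E'
from h import *
W=read_camera('wrist');S=read_camera('scene');p=get_obs()['tool_pos'];print(p,get_obs()['tool_rot'])
for dx in(0,-.003):
  for n,z,r in(('conebase',.0888,.004),('nose',.1348,.009),('cap',.2198,.009)):
    c=np.array([p[0]+dx,p[1],z]);print(dx,n,'ctr',proj(W,c),'front',proj(W,c+[r,0,0]),'L',proj(W,c+[0,r,0]),'R',proj(W,c-[0,r,0]))
print('hole',ray(W,323.1,192.1,.054))
f=W['frame'][160:235,285:360];f=cv2.convertScaleAbs(f,alpha=2.0,beta=-40)
g=cv2.convertScaleAbs(S['frame'][230:305,385:460],alpha=3.,beta=-200)
cv2.imwrite('pics/c3.png',np.hstack([cv2.resize(x,(400,400)[0:2],interpolation=0) for x in(f,g)])[:,:,::-1])
E
```

```text
[0.52286522 0.19794338 0.16572005] [-1.79995511e+02 -6.76387644e-02  4.79022807e-04]
0 conebase ctr [322.20207783 201.13372662] front [322.20290196 196.29669622] L [317.18876214 201.13236707] R [327.21523566 201.13508613]
0 nose ctr [322.16486339 220.63738577] front [322.16671388 207.51404828] L [308.43212905 220.63450272] R [335.89641336 220.64026857]
0 cap ctr [322.02493059 293.97455511] front [322.02536685 273.27482623] L [299.06982836 293.97502256] R [344.97672378 293.97408772]
-0.003 conebase ctr [322.20146416 204.73551609] front [322.20228322 199.92819618] L [317.20353744 204.73421724] R [327.19923399 204.7368149 ]
-0.003 nose ctr [322.16425577 224.94648716] front [322.16609239 211.92153652] L [308.48280771 224.94380001] R [335.84452831 224.94917407]
-0.003 cap ctr [322.0247888  300.70261426] front [322.02521959 280.2622967 ] L [299.21262785 300.70356078] R [344.83368178 300.70166787]
hole [0.5213 0.1971 0.054 ]
```

View pics/c3.png

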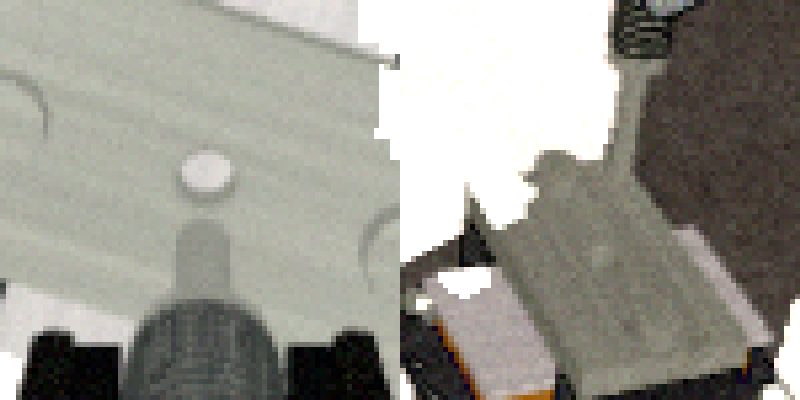

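Request:
play_rows:
  steps:
    - [[0.0025, 0.0006, 0.012, 0, 0, 0, 0], [0, 0, 0.012, 0, 0, 0, 0], [0, 0, 0, 0, 0, 0, 0], [0, 0, 0, 0, 0, 0, 0], [0, 0, 0, 0, 0, 0, 0]]

```text
time_s: 8.5
tool_pos: [0.525, 0.1974, 0.1411]
tool_rot: [-180.0, -0.0, 0.0]
force: [0.4, 0.9, -1.4]
grip_width: 0.0171
grasp_force: 45.0
```

```bash
python3 - <<'E'
from h import *
W=read_camera('wrist');S=read_camera('scene');p=get_obs()['tool_pos'];print(p,get_obs()['tool_rot'])
np.save('W.npy',W,allow_pickle=True);np.save('S.npy',S,allow_pickle=True)
for dx in(0,-.003):
  for n,z,r in(('conebase',p[2]-.077,.004),('nose',p[2]-.031,.009)):
    c=np.array([p[0]+dx,p[1],z]);print(dx,n,'Wfront',proj(W,c+[r,0,0]),'S',proj(S,c))
f=W['frame'][165:215,297:347];f=cv2.convertScaleAbs(f,alpha=2.0,beta=-40)
g=cv2.convertScaleAbs(S['frame'][235:285,400:450],alpha=3.,beta=-200)
cv2.imwrite('pics/c4.png',np.hstack([cv2.resize(x,(400,400),interpolation=0) for x in(f,g)])[:,:,::-1])
E
```

```text
[0.52524512 0.19736249 0.14137755] [-1.79993013e+02 -3.47195063e-02  7.49457897e-04]
0 conebase Wfront [322.25445169 195.80995712] S [421.02118331 273.87100377]
0 nose Wfront [322.23873632 207.06638322] S [424.23496066 253.10232891]
-0.003 conebase Wfront [322.25236159 199.45085606] S [422.30488896 273.20143246]
-0.003 nose Wfront [322.23623375 211.48722858] S [425.56027226 252.44924691]
```

View pics/c4.png

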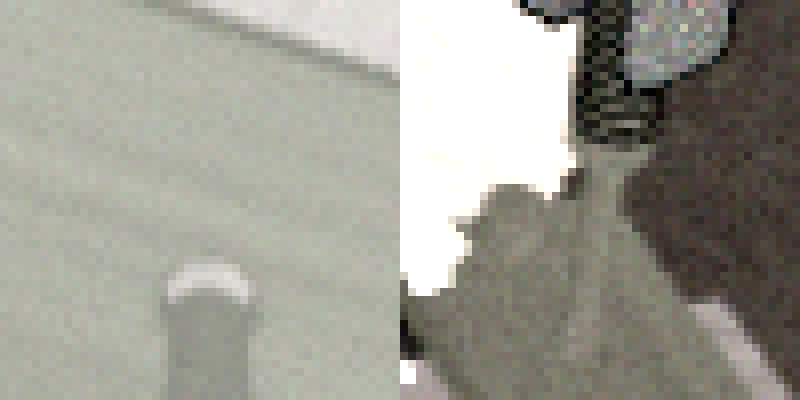

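The wrist view shows the shank end at about (323,201), centred over the bright hole rim. I'll lower it into the hole.

Request:
play_rows:
  steps:
    - [[0, 0, 0.003, 0, 0, 0, 0], [0, 0, 0.003, 0, 0, 0, 0], [0, 0, 0.002, 0, 0, 0, 0], [0, 0, 0.001, 0, 0, 0, 0], [0, 0, 0.001, 0, 0, 0, 0], [0, 0, 0, 0, 0, 0, 0], [0, 0, 0, 0, 0, 0, 0]]

```text
time_s: 9.3
tool_pos: [0.525, 0.1972, 0.131]
tool_rot: [180.0, -0.0, -0.0]
force: [0.7, -0.2, -2.2]
grip_width: 0.0173
grasp_force: 45.0
```

```bash
python3 - <<'E'
from h import *
f=[]
for i in range(4): o=(read_camera('wrist'),get_obs())[1];f.append(np.r_[o['force'],o['tool_pos'],o['wrist_torque']])
print(np.round(f,4))
E
```

```text
[[ 2.8500e-01  2.8660e-01 -1.7784e+00  5.2500e-01  1.9720e-01  1.3110e-01
  -1.2300e-02  6.6000e-03 -5.0300e-02]
 [ 7.3020e-01  1.5630e-01 -1.4357e+00  5.2510e-01  1.9730e-01  1.3110e-01
  -1.5200e-02 -3.0000e-03 -2.0000e-02]
 [ 2.2500e-02  9.1000e-03 -1.4257e+00  5.2510e-01  1.9730e-01  1.3110e-01
   1.3100e-02 -2.3400e-02 -1.0000e-04]
 [-3.1920e-01  2.0950e-01 -2.1479e+00  5.2500e-01  1.9720e-01  1.3110e-01
   2.4300e-02 -1.9000e-03  2.0000e-03]]
```

Request:
play_rows:
  steps:
    - [[0, 0, 0.002, 0, 0, 0, 0], [0, 0, 0.002, 0, 0, 0, 0], [0, 0, 0.002, 0, 0, 0, 0], [0, 0, 0.002, 0, 0, 0, 0], [0, 0, 0.002, 0, 0, 0, 0], [0, 0, 0, 0, 0, 0, 0], [0, 0, 0, 0, 0, 0, 0]]

```text
time_s: 10.2
tool_pos: [0.5247, 0.1972, 0.1208]
tool_rot: [180.0, 0.0, 0.0]
force: [-1.5, 0.9, -1.3]
grip_width: 0.0169
grasp_force: 45.0
```

Request:
play_rows:
  steps:
    - [[0, 0, 0.001, 0, 0, 0, 0], [0, 0, 0.001, 0, 0, 0, 0], [0, 0, 0.001, 0, 0, 0, 0], [0, 0, 0, 0, 0, 0, 0], [0, 0, 0, 0, 0, 0, 0]]

```text
time_s: 10.7
tool_pos: [0.5248, 0.1973, 0.1179]
tool_rot: [180.0, 0.0, 0.0]
force: [-1.3, 0.8, -1.9]
grip_width: 0.0171
grasp_force: 45.0
```

Request:
play_rows:
  steps:
    - [[0, 0, 0.001, 0, 0, 0, 0], [0, 0, 0.001, 0, 0, 0, 0], [0, 0, 0.001, 0, 0, 0, 0], [0, 0, 0, 0, 0, 0, 0], [0, 0, 0, 0, 0, 0, 0]]

```text
time_s: 11.2
tool_pos: [0.5248, 0.1973, 0.1148]
tool_rot: [180.0, 0.0, 0.0]
force: [-2.1, -0.1, -1.6]
grip_width: 0.0171
grasp_force: 45.0
```

Request:
play_rows:
  steps:
    - [[-0.0007, 0, 0.001, 0, 0, 0, 0], [0, 0, 0.001, 0, 0, 0, 0], [0, 0, 0.001, 0, 0, 0, 0], [0, 0, 0, 0, 0, 0, 0], [0, 0, 0, 0, 0, 0, 0]]

```text
time_s: 11.7
tool_pos: [0.5247, 0.1972, 0.1124]
tool_rot: [180.0, -0.1, -0.0]
force: [-1.0, 0.5, 2.1]
grip_width: 0.0169
grasp_force: 45.0
```

Request:
play_rows:
  steps:
    - [[0, 0, 0.001, 0, 0, 0, 0], [0, 0, 0.001, 0, 0, 0, 0], [0, 0, 0.001, 0, 0, 0, 0], [0, 0, 0, 0, 0, 0, 0], [0, 0, 0, 0, 0, 0, 0]]

```text
time_s: 12.2
tool_pos: [0.5248, 0.1973, 0.1098]
tool_rot: [180.0, -0.1, -0.0]
force: [-2.0, -1.0, 6.5]
grip_width: 0.0169
grasp_force: 45.0
```

Request:
play_rows:
  steps:
    - [[0, 0, 0.001, 0, 0, 0, 0], [0, 0, 0.001, 0, 0, 0, 0], [0, 0, 0.001, 0, 0, 0, 0], [0, 0, 0, 0, 0, 0, 0], [0, 0, 0, 0, 0, 0, 0]]

```text
time_s: 12.7
tool_pos: [0.5249, 0.1973, 0.1073]
tool_rot: [180.0, -0.1, -0.0]
force: [-4.1, -1.9, 10.2]
grip_width: 0.0171
grasp_force: 45.0
```

Request:
play_rows:
  steps:
    - [[-0.0007, 0.0003, 0, 0, 0, 0, 0], [0, 0, 0, 0, 0, 0, 0]]

```text
time_s: 12.9
tool_pos: [0.5247, 0.1972, 0.1076]
tool_rot: [-180.0, -0.2, -0.0]
force: [-2.0, 0.0, 9.4]
grip_width: 0.0171
grasp_force: 45.0
```

Request:
play_rows:
  steps:
    - [[0, 0, 0.001, 0, 0, 0, 0], [0, 0, 0, 0, 0, 0, 0], [0, 0, 0, 0, 0, 0, 0]]

```text
time_s: 13.2
tool_pos: [0.5247, 0.1972, 0.1066]
tool_rot: [-180.0, -0.1, -0.0]
force: [-1.8, -0.6, 10.7]
grip_width: 0.017
grasp_force: 45.0
```

Request:
play_rows:
  steps:
    - [[0, 0, 0.001, 0, 0, 0, 0], [0, 0, 0, 0, 0, 0, 0], [0, 0, 0, 0, 0, 0, 0]]

```text
time_s: 13.5
tool_pos: [0.5248, 0.1973, 0.1057]
tool_rot: [-180.0, -0.2, -0.0]
force: [-1.8, -0.2, 10.4]
grip_width: 0.0175
grasp_force: 45.0
```

Request:
play_rows:
  steps:
    - [[0, 0, 0.001, 0, 0, 0, 0], [0, 0, 0, 0, 0, 0, 0], [0, 0, 0, 0, 0, 0, 0]]

```text
time_s: 13.8
tool_pos: [0.5247, 0.1972, 0.1046]
tool_rot: [-180.0, -0.1, -0.0]
force: [-3.2, -0.8, 9.2]
grip_width: 0.0172
grasp_force: 45.0
```

Request:
play_rows:
  steps:
    - [[0, 0, 0.0007, 0, 0, 0, 0], [0, 0, 0, 0, 0, 0, 0], [0, 0, 0, 0, 0, 0, 0]]

```text
time_s: 14.1
tool_pos: [0.5247, 0.1972, 0.1038]
tool_rot: [-180.0, -0.1, -0.0]
force: [-2.6, -0.7, 8.9]
grip_width: 0.0169
grasp_force: 45.0
```

Request:
play_rows:
  steps:
    - [[0, 0, 0.0007, 0, 0, 0, 0], [0, 0, 0, 0, 0, 0, 0], [0, 0, 0, 0, 0, 0, 0]]

```text
time_s: 14.4
tool_pos: [0.5247, 0.1972, 0.1029]
tool_rot: [-180.0, -0.1, -0.0]
force: [-1.7, -0.5, 7.9]
grip_width: 0.0174
grasp_force: 45.0
```

Request:
play_rows:
  steps:
    - [[0, 0, 0.0006, 0, 0, 0, 0], [0, 0, 0, 0, 0, 0, 0], [0, 0, 0, 0, 0, 0, 0]]

```text
time_s: 14.7
tool_pos: [0.5246, 0.1972, 0.1019]
tool_rot: [-180.0, -0.1, -0.0]
force: [-1.4, -1.4, 5.2]
grip_width: 0.0168
grasp_force: 45.0
```

Request:
play_rows:
  steps:
    - [[0, 0, 0.0006, 0, 0, 0, 0], [0, 0, 0, 0, 0, 0, 0], [0, 0, 0, 0, 0, 0, 0]]

```text
time_s: 15.0
tool_pos: [0.5244, 0.1971, 0.1007]
tool_rot: [-180.0, -0.1, -0.0]
force: [0.1, -0.4, 3.0]
grip_width: 0.0172
grasp_force: 45.0
```

Force rose to about 12 N net and collapsed to about 4.7 N, so it snapped. Retracting.

Request:
play_rows:
  steps:
    - [[0, 0, -0.003, 0, 0, 0, 0], [0, 0, -0.006, 0, 0, 0, 0], [0, 0, -0.01, 0, 0, 0, 0], [0, 0, -0.015, 0, 0, 0, 0], [0, 0, -0.02, 0, 0, 0, 0], [0, 0, -0.02, 0, 0, 0, 0], [0, 0, -0.02, 0, 0, 0, 0], [0, 0, -0.02, 0, 0, 0, 0], [0, 0, -0.01, 0, 0, 0, 0], [0, 0, 0, 0, 0, 0, 0], [0, 0, 0, 0, 0, 0, 0]]

```text
time_s: 16.1
tool_pos: [0.5231, 0.1966, 0.2236]
tool_rot: [180.0, 0.1, -0.0]
force: [0.1, -0.4, -1.8]
grip_width: 0.0171
grasp_force: 45.0
```

Request:
play_rows:
  steps:
    - [[0.004, 0.0226, 0, 0, 0, 0, 0], [0.0063, 0.04, 0, 0, 0, 0, 0], [0.0063, 0.04, 0, 0, 0, 0, 0], [0.0063, 0.04, 0, 0, 0, 0, 0], [0.0063, 0.04, 0, 0, 0, 0, 0], [0.0063, 0.04, 0, 0, 0, 0, 0], [0.0063, 0.04, 0, 0, 0, 0, 0], [0.0063, 0.04, 0, 0, 0, 0, 0], [0.0063, 0.04, 0, 0, 0, 0, 0], [0.0045, 0.03, 0, 0, 0, 0, 0], [0.0014, 0.02, 0, 0, 0, 0, 0], [0, 0, 0, 0, 0, 0, 0]]

```text
time_s: 17.3
tool_pos: [0.5826, -0.1995, 0.2226]
tool_rot: [180.0, 0.2, -0.3]
force: [-0.1, -0.8, -1.7]
grip_width: 0.0175
grasp_force: 45.0
```

Request:
play_rows:
  steps:
    - [[0, 0, 0.02, 0, 0, 0, 0], [0, 0, 0.02, 0, 0, 0, 0], [0, 0, 0.01, 0, 0, 0, 0], [0, 0, 0, 0, 0, 0, 0], [0, 0, 0, 0, 0, 0, 0], [0, 0, 0, 0, 0, 0, 0]]

```text
time_s: 17.9
tool_pos: [0.5847, -0.1954, 0.1757]
tool_rot: [180.0, -0.1, 0.0]
force: [1.0, 0.3, -0.9]
grip_width: 0.0171
grasp_force: 45.0
```

```bash
python3 - <<'E'
from h import *
W=save('wrist','w5.png');S=save('scene','s5.png');p=get_obs()['tool_pos'];print(p,get_obs()['tool_rot'],get_obs()['force'])
print(proj(W,np.array([p[0]-.0045,p[1],p[2]-.081])))
f=W['frame'][160:235,285:360];f=cv2.convertScaleAbs(f,alpha=1.6,beta=0)
g=cv2.convertScaleAbs(S['frame'][145:220,245:320],alpha=1.3)
cv2.imwrite('pics/c5.png',np.hstack([cv2.resize(x,(400,400),interpolation=0) for x in(f,g)])[:,:,::-1])
E
```

```text
[ 0.58453112 -0.19566874  0.17559076] [ 1.79961141e+02 -9.80014412e-02  6.27655552e-03] [-0.5693688  -1.18504409 -1.85224   ]
[322.4941677 205.0288369]
```

View pics/c5.png

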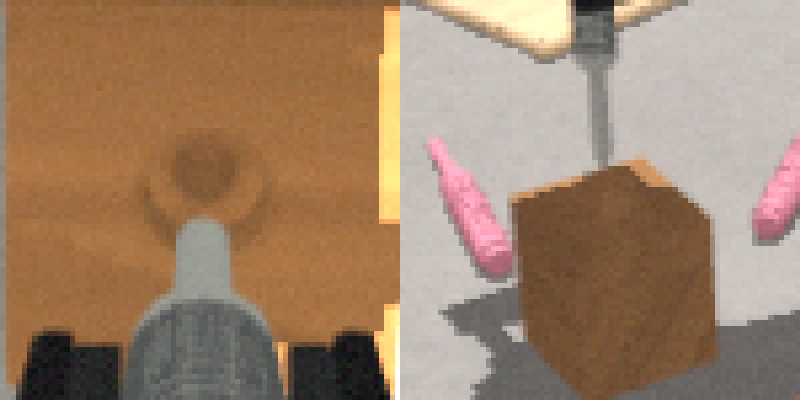

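```bash
python3 - <<'E'
from h import *
W=read_camera('wrist');p=get_obs()['tool_pos'];print(p)
print(ray(W,323.1,195.1,.074)-p, ray(W,322.7,199.5,p[2]-.077)-p)
E
```

```text
[ 0.58439939 -0.1957378   0.17540705]
[-0.00159939 -0.0007622  -0.10140705] [ 0.00130061 -0.0003622  -0.07700705]
```

Request:
play_rows:
  steps:
    - [[0, 0, 0.01, 0, 0, 0, 0], [0, 0, 0.01, 0, 0, 0, 0], [0, 0, 0.01, 0, 0, 0, 0], [0, 0, 0.005, 0, 0, 0, 0], [0, 0, 0, 0, 0, 0, 0], [0, 0, 0, 0, 0, 0, 0]]

```text
time_s: 18.65
tool_pos: [0.5839, -0.1957, 0.1393]
tool_rot: [-180.0, 0.0, 0.0]
force: [0.6, 0.8, -1.0]
grip_width: 0.0169
grasp_force: 45.0
```

Request:
play_rows:
  steps:
    - [[0, 0, 0.005, 0, 0, 0, 0], [0, 0, 0.005, 0, 0, 0, 0], [0, 0, 0.005, 0, 0, 0, 0], [0, 0, 0.005, 0, 0, 0, 0], [0, 0, 0.005, 0, 0, 0, 0], [0, 0, 0.004, 0, 0, 0, 0], [0, 0, 0, 0, 0, 0, 0]]

```text
time_s: 19.35
tool_pos: [0.5834, -0.1956, 0.1096]
tool_rot: [-180.0, 0.1, 0.0]
force: [-0.6, 0.4, -1.7]
grip_width: 0.0172
grasp_force: 45.0
```

Request:
play_rows:
  steps:
    - [[0, 0, 0.002, 0, 0, 0, 0], [0, 0, 0.002, 0, 0, 0, 0], [0, 0, 0.002, 0, 0, 0, 0], [0, 0, 0.002, 0, 0, 0, 0], [0, 0, 0, 0, 0, 0, 0]]

```text
time_s: 19.85
tool_pos: [0.5836, -0.1957, 0.1021]
tool_rot: [-180.0, 0.0, -0.0]
force: [0.1, -0.1, -2.0]
grip_width: 0.0171
grasp_force: 45.0
```

Request:
play_rows:
  steps:
    - [[0, 0, 0.003, 0, 0, 0, 0], [0, 0, 0.003, 0, 0, 0, 0], [0, 0, 0.003, 0, 0, 0, 0], [0, 0, 0.002, 0, 0, 0, 0], [0, 0, 0, 0, 0, 0, 0]]

```text
time_s: 20.35
tool_pos: [0.5836, -0.1956, 0.0909]
tool_rot: [-180.0, 0.0, 0.0]
force: [1.0, 0.1, -1.8]
grip_width: 0.0174
grasp_force: 45.0
```

Sliding in freely. I'll lower until it seats.

Request:
play_rows:
  steps:
    - [[0, 0, 0.002, 0, 0, 0, 0], [0, 0, 0.002, 0, 0, 0, 0], [0, 0, 0.001, 0, 0, 0, 0], [0, 0, 0, 0, 0, 0, 0], [0, 0, 0, 0, 0, 0, 0]]

```text
time_s: 20.85
tool_pos: [0.584, -0.1957, 0.0865]
tool_rot: [180.0, -0.0, 0.0]
force: [-0.4, 0.2, -1.4]
grip_width: 0.0173
grasp_force: 45.0
```

Request:
play_rows:
  steps:
    - [[0, 0, 0.0005, 0, 0, 0, 0], [0, 0, 0.0005, 0, 0, 0, 0], [0, 0, 0, 0, 0, 0, 0]]

```text
time_s: 21.15
tool_pos: [0.5838, -0.1957, 0.0854]
tool_rot: [180.0, 0.0, 0.0]
force: [-0.4, 1.0, -1.1]
grip_width: 0.0171
grasp_force: 45.0
```

Request:
play_rows:
  steps:
    - [[0, 0, 0.0005, 0, 0, 0, 0], [0, 0, 0, 0, 0, 0, 0], [0, 0, 0, 0, 0, 0, 0.017]]
  force: 5

```text
time_s: 21.45
tool_pos: [0.584, -0.1957, 0.0851]
tool_rot: [180.0, -0.0, -0.0]
force: [0.2, -0.4, -0.8]
grip_width: 0.0178
grasp_force: 5.0
```

Request:
play_rows:
  steps:
    - [[0, 0, 0, 0, 0, 0, 0.025], [0, 0, 0, 0, 0, 0, 0.03], [0, 0, 0, 0, 0, 0, 0.04], [0, 0, 0, 0, 0, 0, 0.05], [0, 0, 0, 0, 0, 0, 0.06], [0, 0, 0, 0, 0, 0, 0.06], [0, 0, 0, 0, 0, 0, 0.06], [0, 0, 0, 0, 0, 0, 0.06], [0, 0, 0, 0, 0, 0, 0.06], [0, 0, 0, 0, 0, 0, 0.06]]

```text
time_s: 22.45
tool_pos: [0.5839, -0.1957, 0.0849]
tool_rot: [180.0, 0.0, 0.0]
force: [0.9, -0.5, -0.1]
grip_width: 0.06
grasp_force: 0.0
```

Request:
play_rows:
  steps:
    - [[0, 0, -0.005, 0, 0, 0, 0.06], [0, 0, -0.015, 0, 0, 0, 0.06], [0, 0, -0.03, 0, 0, 0, 0.06], [0, 0, -0.03, 0, 0, 0, 0.06], [0, 0, -0.03, 0, 0, 0, 0.06], [0, 0, -0.03, 0, 0, 0, 0.06], [0, 0, 0, 0, 0, 0, 0.06], [0, 0, 0, 0, 0, 0, 0.06]]

```text
time_s: 23.25
tool_pos: [0.5846, -0.1957, 0.2269]
tool_rot: [179.9, -0.2, 0.0]
force: [0.4, -0.8, -0.3]
grip_width: 0.0602
grasp_force: 0.0
```

```bash
python3 - <<'E'
from h import *
W=save('wrist','w6.png');S=save('scene','s6.png');print(get_obs()['tool_pos'],get_obs()['grip_width'])
f=W['frame'][120:240,260:380]
g=S['frame'][145:220,245:320]
cv2.imwrite('pics/c6.png',np.hstack([cv2.resize(x,(400,400),interpolation=0) for x in(f,g)])[:,:,::-1])
print(proj(S,np.array([.5815,-.195,.139])))
E
```

```text
[ 0.58336941 -0.1956024   0.22452213] 0.059811377103185556
[281.65035931 158.13906553]
```

View pics/c6.png

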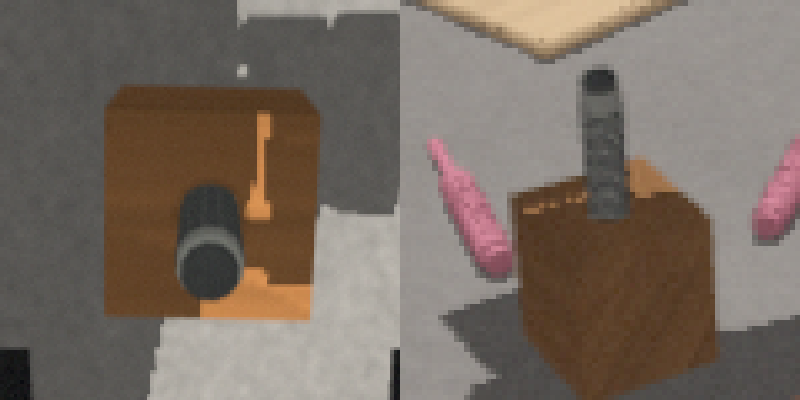

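The punch stands upright in the holder with its cap at scene (281.6,159), against (282,159.7) at the start. The gripper is clear of it.

```bash
python3 -c "
from cell import *
print(sign_off())"
```

```text
the job is handed in; nothing more can be done
None
```

I pressed the punch through the grey steel jig's guide hole until the force peaked near 12 N and collapsed to under 5 N (the snap), stood it back upright in its holder with the gripper clear, and handed the job in at about 23 s; no verdict was returned.

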